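Count to the third gap of the stone rack and push the oilstone home

TASK

Run a fingertip along the top rail of the sharpening-stone rack, starting from the end with the tall end panel and touching the rail at the first, the second and then the third gap as you count (filled gaps count too). Then push the oilstone that lies on the bench in front of the rack endways into that third gap until it is fully home against the back board. Slide it along the bench, never lift it or push it into another gap, and leave the stored stones, the oil bottle and the wheel dresser where they are.

Things in the scene. Friction and masses are not known exactly. Their poses are not given: they have to be found in the camera images.
- rack: Plywood stone rack, 430 mm long, screwed to the bench, open towards the robot. Origin: on the bench, middle of its front line (front ends of the dividers). x points into the gaps, away from the robot; y along the rack to the tall end panel (75 mm high, the robot's left). Seven dividers 10 mm thick, 40 mm high, rounded in front, at y = 210 (tall panel), 140, 70, 0, -70, -140, -210 mm.
- first_gap (a point): On the bench, mid-mouth of the rack's first gap, beside the tall end panel: rack (0, 175, 0) mm. Rack axes. Six gaps, each 60 mm wide, every 70 mm from here along -y; all open in front, the bench is their floor. The third (y = 35 mm in the rack's frame) is always empty. Face of the back board (40 mm high): x = 96 mm, so a stone that is home stands 4 mm out of the front, its centre at x = 46 mm.
- rail_end (a point): The top rail's end by the tall panel, middle of its upper face: rack (22, 205, 46) mm. Rack axes. The rail is a flat aluminium strip fixed on the dividers over the mouths of all six gaps, 420 mm long along -y from here, 20 mm wide (rack x 12 to 32 mm), 6 mm thick; upper face 46 mm over the bench, underside 40 mm. Touches count by where the point between the fingertips is, so close them.
- stone: The oilstone to push: a grey block 100 x 50 x 25 mm (x, y, z), 0.2 to 0.45 kg, lying flat on the bench in front of the rack, one end towards the rack, within 0.3 rad of the rack's x. Origin: centre of its underside; x along its length. It slides when pushed from its sides or end near bench level with up to about 6 N.
- stored_stone: An oilstone of the same kind, 100 x 50 x 25 mm, stored in the second or the fifth gap; leave it. Origin: centre of its underside.
- stored_plate: A steel-faced sharpening plate 100 x 44 x 18 mm, stored in the other one of those two gaps; leave it. Origin: centre of its underside.
- oil: Bottle of honing oil, 50 mm diameter, 130 mm high, standing on the bench to the right of the rack; leave it. Origin: centre of its underside.
- dresser: Wheel dresser lying on the bench to the left of the rack, about 215 mm long, 40 mm wide, 26 mm high; leave it. Origin: on the bench under it, 110 mm from the handle's end and 105 mm from the cutters' end; x along its length towards the cutters.
Not all that is in view belongs to the job. Leave any orange or red look-alike of the stone alone.

How it is judged (in metres and radians):
On the way, in this order (a step that is already met when the one before it is completed fails the run):
1. a fingertip touches the rail at the first gap from the tall end (contact force between the fingers and rack above 0.2 N and x of the grasp point in the frame of rack between -0.02 and 0.065 m and y of the grasp point in the frame of rack between 0.15 and 0.2 m and height (world z) of the grasp point above 0.045 m).
2. a fingertip touches the rail at the second gap from the tall end (contact force between the fingers and rack above 0.2 N and x of the grasp point in the frame of rack between -0.02 and 0.065 m and y of the grasp point in the frame of rack between 0.08 and 0.13 m and height (world z) of the grasp point above 0.045 m).
3. a fingertip touches the rail at the third gap from the tall end (contact force between the fingers and rack above 0.2 N and x of the grasp point in the frame of rack between -0.02 and 0.065 m and y of the grasp point in the frame of rack between 0.01 and 0.06 m and height (world z) of the grasp point above 0.045 m).
4. the stone is home in the third gap (x of stone in the frame of rack between 0.04 and 0.052 m and y of stone in the frame of rack between 0.027 and 0.043 m and angle between the x axis of stone and the x axis of rack, either way round below 0.15 rad and height (world z) of stone below 0.004 m and angle between stone's own z axis and vertical below 0.06 rad), for 0.2 s.
At the end, for the whole second after the job is handed in: The stone lies flat in the third gap, its centre within 8 mm of the gap's middle line, its long axis within 0.15 rad of the gap's, its front end within 6 mm of the back board, at rest, after the rail was touched at gaps one, two and three in that order (all of step 4 and linear speed of stone below 0.01 m/s).
It fails at once if the stone is lifted off the bench or tipped up (height (world z) of stone above 0.012 m or angle between stone's own z axis and vertical above 0.35 rad).
It fails at once if the stone is pushed into another gap than the third (x of stone in the frame of rack above -0.035 m and (y of stone in the frame of rack above 0.06 m or y of stone in the frame of rack below 0.01 m)).
It fails at once if the stored oilstone or plate is moved by more than 15 mm or tipped (distance of any of stored_stone, stored_plate from where it was at the start of the episode above 0.015 m or angle between any of stored_stone, stored_plate's own z axis and vertical above 0.3 rad).
It fails at once if the oil bottle or the wheel dresser is moved by more than 15 mm or tipped (distance of any of oil, dresser from where it was at the start of the episode above 0.015 m or angle between any of oil, dresser's own z axis and vertical above 0.3 rad).
It also fails if it takes over 64 s, if anything falls off the work surface, if the arm or the gripper's body presses on something with over 40 N, if the wrist force passes 120 N, or if a joint passes its speed limit or range.

ROBOT

A 6-joint arm with a two-finger parallel gripper is mounted at the origin on the work surface. World frame = base frame: x ahead of the robot, y to its left, z up, the work surface at z = 0. Lengths are in mm, angles in rad, forces in N, time in s.
With the tool pointing down it reaches from about 275 to 825 mm from the base axis. Payload 5.2 kg.
Tool frame: the origin (TCP) lies at the very end of the fingers, on their centre line; the grasp point (between the pads) lies 19 mm behind it; z points along the fingers, y is the line along which they close (so a half turn about z gives the same grasp; the last joint's range is limited). The gripper opens to 93 mm and grips with 3 to 60 N. Pads are 15 mm wide; open, the fingers measure 128 mm over their backs; the gripper's body (75 mm by 188 mm) begins 65 mm behind the grasp point.
Start: joints at [-1.525, 0.259, 1.535, -0, 1.348, -0.203], TCP at [135.454, -533.064, 218.653] pointing down, gripper open.
Joint ranges: [-3.14, 3.14], [-0.91, 2.08], [0.19, 2.58], [-1.22, 4.36], [0.22, 2.71], [-3.12, 3.12]. Speed limits (rad/s): [2.57, 2.57, 3.14, 3.14, 3.14, 3.14].

INTERFACE

Orientations are given as [roll, pitch, yaw] about the fixed x, y, z axes, in that order (R = Rz(yaw) Ry(pitch) Rx(roll)).
In Python, from bench import robot gives the robot as it stands. The module is installed in compiled form; this text tells all that it offers. Calls block until the motion is done:
- robot.move_ptp(position, orientation): joint-space move of the TCP to a pose.
- robot.move_linear(position, ori=None, speed=150, f_stop=None): straight line of the TCP; ori=None keeps the orientation; speed is the mean speed in mm/s. With f_stop (N) it stops when the force on the tool has changed by that much, and returns True; else False.
- robot.move_j(angles): joint-space move.
- robot.move_gripper(opening): opening from 0.0 (shut) to 1.0 (fully open); the grip force is fixed at half the most; returns when the fingers have stopped.
- robot.sleep(seconds).
- robot.inverse_kinematics(position, orientation): joint angles nearest the present ones, or None.
- robot.get_image(name): name is "side" or "top"; returns a dict with "img" (384x512x3 uint8, blue, green, red), "fovy" (degrees; the focal length in pixels is half the picture's height over the tangent of half this angle, whatever the lens; pixels are square), "cx", "cy" (the principal point, pixels), "eye" and "orientation" of the camera in the world. Camera axes: x right, y down, z forward; pixel columns grow to the right and rows downward; lengths in mm; the calibration is good to about 2 mm. A picture is of the moment at which its call begins. There is no depth.
A pose or a line that the arm cannot do raises robot.MotionError and nothing moves.
- robot.hand_in(): hands the job in; it is judged then, once.
Readings, each from a call of its own:
- robot.current_t(): time.
- robot.current_qpos(): joint angles.
- robot.current_joint_vel(): joint speeds.
- robot.current_joint_efforts(): joint torques, N m.
- robot.current_tcp_pos(): TCP position.
- robot.current_eef_rot(): TCP orientation.
- robot.current_contact_force(): force on the tool from outside, world axes, zero at the start.
- robot.current_ft_torque(): the same for the moment, N m.
- robot.current_gripper_width(): opening from 0.0 (shut) to 1.0 (fully open).
- robot.current_finger_force(): force on a finger pad.
Only numpy, scipy, OpenCV 4.12 (cv2) and the standard library are available. Lean on these libraries where they do the work, as an engineer would, in place of code of your own. Each camera call takes 0.05 s, during which the arm holds its last target. There are 200 camera calls.

## Working session

There is one attempt and no reset: what is moved stays moved. The work goes in short steps, each a Python script; the robot and the scene stay as the last script left them, time stands still between calls to the robot, and variables do not carry over. Pictures are saved under pics/ and viewed, at most 10 in all, crops included, and the job is handed in when it is done.

```bash
mkdir -p pics; python3 - <<'E'
from bench import robot
import cv2
for n in("side","top"):
    d=robot.get_image(n); cv2.imwrite(f"pics/{n}0.png",d["img"]); print(n,{k:v for k,v in d.items() if k!="img"})
print(robot.current_t(),robot.current_eef_rot())
E
```

```text
side {'fovy': 49.07871560479676, 'cx': 253.78382968192304, 'cy': 193.31918509190334, 'eye': array([210.36769604, 894.05327909, 995.19847714]), 'orientation': array([-2.34600201,  0.01275683, -2.81732536])}
top {'fovy': 45.83071297342957, 'cx': 257.6431977309842, 'cy': 195.16775856084823, 'eye': array([ 407.61008741,   -1.52202676, 1409.65574727]), 'orientation': array([-3.05894323,  0.01649201, -1.58024907])}
0.1 [-3.13996472e+00 -3.27934643e-04  2.48775657e-01]
```

View pics/top0.png

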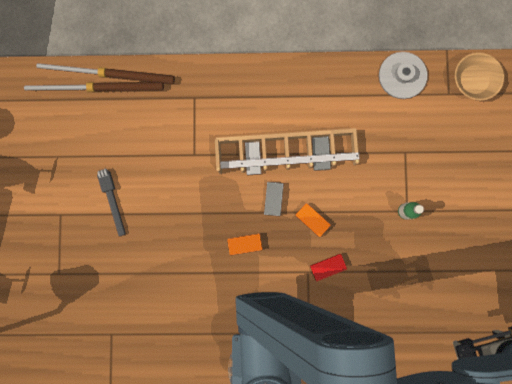

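View pics/side0.png

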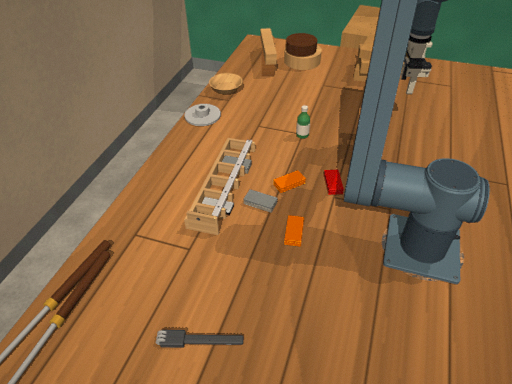

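The top view shows the rack from (218,150) to (358,150), with the tall panel at the left and a white rail along its front. Candidates for the stone are:
- grey block at (274,199)
- orange block at (313,219)
- orange block at (244,244)
- red block at (328,266)
- stored grey stone at (321,150)
- stored plate at (253,155)

By the description I choose the grey block at (274,199). In the side view it is at (260,201). I'll check the choice in a crop.

```bash
cat >h.py <<'E'
import numpy as np,cv2
from scipy.spatial.transform import Rotation as R
def ray(d,uv):
    f=192/np.tan(np.radians(d["fovy"])/2)
    v=np.c_[(np.atleast_2d(uv)-[d["cx"],d["cy"]])/f,np.ones(len(np.atleast_2d(uv)))]
    return v@R.from_euler("xyz",d["orientation"]).as_matrix().T
def plane(d,uv,z):
    v=ray(d,uv); return d["eye"]+v*((z-d["eye"][2])/v[:,2])[:,None]
def tri(d1,p1,d2,p2):
    a,b=ray(d1,p1)[0],ray(d2,p2)[0]
    s=np.linalg.lstsq(np.c_[a,-b],d2["eye"]-d1["eye"],rcond=None)[0]
    q1,q2=d1["eye"]+a*s[0],d2["eye"]+b*s[1]
    return (q1+q2)/2,np.linalg.norm(q1-q2)
E
python3 - <<'E'
import cv2,numpy as np
a=cv2.imread("pics/top0.png")[120:230,205:370]; b=cv2.imread("pics/side0.png")[130:240,180:290]
c=np.hstack([cv2.resize(a,None,fx=2.9,fy=2.9,interpolation=2),cv2.resize(b,None,fx=2.9,fy=2.9,interpolation=2)]);print(c.shape)
cv2.imwrite("pics/crop0.png",c)
E
```

```text
(319, 797, 3)
```

View pics/crop0.png

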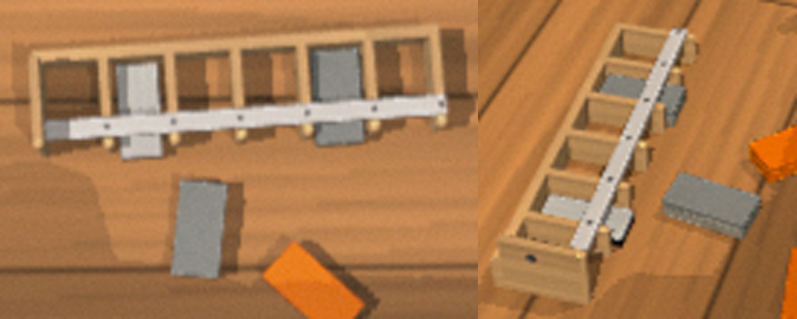

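The crop shows the plain grey block at top px (274,199), in front of gap 3. The plate is in gap 2, the stored stone in gap 5, and gap 3 is empty. The rail runs from top px (220,165) to (358,156), its left end shadowed by the tall panel.

```bash
cat >>h.py <<'E'
def blob(img,seed,win,vlo,vhi,smax):
    h=cv2.cvtColor(img,cv2.COLOR_BGR2HSV); m=((h[...,1]<smax)&(h[...,2]>=vlo)&(h[...,2]<=vhi)).astype(np.uint8)
    w=np.zeros_like(m); x0,y0,x1,y1=win; w[y0:y1,x0:x1]=m[y0:y1,x0:x1]
    n,l,s,c=cv2.connectedComponentsWithStats(w,connectivity=8); k=l[seed[1],seed[0]]
    pts=np.argwhere(l==k)[:,::-1].astype(np.float32) if k else None
    return pts
E
python3 - <<'E'
from h import *; from bench import robot
T,S=robot.get_image("top"),robot.get_image("side")
for n,d,pts in(("top",T,[(274,199),(290,160),(321,140),(253,142),(225,164)]),("side",S,[(260,201),(232,182),(205,190)])):
    h=cv2.cvtColor(d["img"],cv2.COLOR_BGR2HSV)
    print(n,[(p,h[p[1],p[0]].tolist()) for p in pts])
st=blob(T["img"],(274,199),(255,176,295,225),60,190,70); print(len(st))
r=cv2.minAreaRect(st); print(r); c=cv2.boxPoints(r); print(plane(T,c,25).round(1)); print("centre",plane(T,[r[0]],25))
ss=blob(S["img"],(260,201),(238,186,285,216),60,190,70); 
if ss is not None: r2=cv2.minAreaRect(ss); print(len(ss),r2,cv2.boxPoints(r2))
# rail ends & points, both views
tl,tr=(220.5,164.8),(358.4,155.9); sl,sr=(216,214.8),(251.2,141)
for a,b in((tl,sl),(tr,sr)): print(tri(T,a,S,b),plane(T,[a],46).round(1),plane(S,[b],46).round(1))
E
```

```text
top [((274, 199), [18, 9, 140]), ((290, 160), [15, 21, 217]), ((321, 140), [27, 17, 139]), ((253, 142), [16, 36, 163]), ((225, 164), [13, 21, 147])]
side [((260, 201), [23, 25, 132]), ((232, 182), [15, 29, 191]), ((205, 190), [15, 133, 184])]
541
((273.2921447753906, 198.43260192871094), (16.307165145874023, 33.04096984863281), 5.440331935882568)
[[464.4   2.6  25. ]
 [565.2  -8.1  25. ]
 [559.8 -57.7  25. ]
 [459.2 -46.8  25. ]]
centre [[512.0104085  -27.50090587  25.        ]]
469 ((259.8918762207031, 200.3513641357422), (31.761276245117188, 15.586551666259766), 17.10272979736328) [[242.4216  203.12975]
 [247.0054  188.23244]
 [277.36215 197.57298]
 [272.77835 212.47029]]
(array([605.12113565, 127.52102814,  72.88517473]), np.float64(10.829320104856967)) [[614.5 131.7  46. ]] [[611.  104.4  46. ]]
(array([ 634.48854434, -288.29643059,   38.39950924]), np.float64(6.985814059822743)) [[ 636.6 -285.9   46. ]] [[ 627.6 -279.3   46. ]]
```

```bash
python3 - <<'E'
from h import *; from bench import robot
T,S=robot.get_image("top"),robot.get_image("side")
def dots(d,est):
    g=cv2.cvtColor(d["img"],cv2.COLOR_BGR2GRAY).astype(float); g=255-g; out=[]
    for u,v in est:
        u,v=int(round(u)),int(round(v)); w=g[v-2:v+3,u-2:u+3]; 
        w=np.clip(w-np.median(w)-15,0,None); yy,xx=np.mgrid[v-2:v+3,u-2:u+3]
        out.append((float((w*xx).sum()/w.sum()),float((w*yy).sum()/w.sum())))
    return np.array(out)
cu=lambda x,y:(205+x/2.9-.3,120+y/2.9-.3); cs=lambda x,y:(180+(x-478.5)/2.9-.3,130+y/2.9-.3)
t=dots(T,[cu(*p) for p in((107,127),(174,121),(240,118),(307,113),(374,108),(441,104))])
s=dots(S,[cs(*p) for p in((590,222),(610,178),(628,138),(647,100),(665,62),(681,34))])
print(t.round(1).tolist(),s.round(1).tolist())
ys=[140,70,0,-70,-140,-210]
pt=plane(T,t,46);ps=plane(S,s,46)
for i in range(6):
    q,e=tri(T,t[i],S,s[i]); print(ys[i],pt[i].round(1),ps[i].round(1),q.round(1),round(e,1))
h=cv2.cvtColor(T["img"],cv2.COLOR_BGR2HSV); m=((h[...,1]<50)&(h[...,2]>190)).astype(np.uint8); m[:150]=0;m[172:]=0;m[:,:225]=0;m[:,362:]=0
p=np.argwhere(m)[:,::-1]; r=cv2.minAreaRect(p.astype(np.float32)); print(r)
l=plane(T,p,46); k=np.polyfit(l[:,1],l[:,0],1); print("rail x=k0*y+k1",k, l.min(0),l.max(0))
E
```

```text
[[241.4, 163.2], [264.4, 161.5], [287.4, 160.2], [310.5, 158.5], [333.6, 157.0], [358.4, 155.6]] [[218.0, 206.2], [224.8, 190.9], [230.2, 176.1], [238.1, 164.4], [244.3, 152.0], [250.1, 139.6]]
140 [618.7  68.3  46. ] [618.8  68.7  46. ] [618.8  68.3  45.6] 0.2
70 [623.   -1.6  46. ] [623.8  -2.   46. ] [623.2  -1.5  46.6] 0.6
0 [626.  -71.3  46. ] [632.7 -74.5  46. ] [628.  -70.3  50.5] 5.4
-70 [ 630.6 -141.2   46. ] [ 628.  -139.8   46. ] [ 629.8 -141.7   44.2] 2.1
-140 [ 634.3 -211.1   46. ] [ 630.6 -210.9   46. ] [ 632.7 -211.6   45.2] 3.5
-210 [ 637.6 -286.    46. ] [ 634.4 -286.1   46. ] [ 636.2 -286.4   45.6] 3.1
((293.5, 160.5), (21.0, 129.0), 90.0)
rail x=k0*y+k1 [-4.60035500e-02  6.23589872e+02] [ 594.1370809  -284.60504949   46.        ] [658.812839   105.93880221  46.        ]
```

Measurements agree with the text:
- **Rail:** the screws triangulate to about 46 mm, at 70 mm spacing.
- **Rack:** yaw is 0.056, origin about (604.5, -72.6).
- **Stone:** the outline measures 101 x 50 mm, at rack (-90, 50), turned -0.16.

I'll touch the rail first.

```bash
cat >>h.py <<'E'
PSI=0.0558; O=np.array([604.5,-72.6])
def W(x,y,z):
    c,s=np.cos(PSI),np.sin(PSI); return [O[0]+c*x-s*y,O[1]+s*x+c*y,z]
def toR(p):
    c,s=np.cos(PSI),np.sin(PSI); dx,dy=p[0]-O[0],p[1]-O[1]; return np.array([c*dx+s*dy,-s*dx+c*dy])
E
python3 - <<'E'
from h import *; from bench import robot
D=[np.pi,0,PSI]
print(robot.inverse_kinematics(W(22,175,200),D))
robot.move_gripper(0.0)
robot.move_ptp(W(22,175,200),D)
robot.move_linear(W(22,175,62),speed=150)
for y in(175,105,35):
    robot.move_linear(W(22,y,robot.current_tcp_pos()[2]),speed=80)
    hit=robot.move_linear(W(22,y,42),speed=15,f_stop=2)
    robot.sleep(.1)
    p=robot.current_tcp_pos(); print(y,hit,p.round(1),robot.current_contact_force().round(2),toR(p).round(1),robot.current_t())
    robot.move_linear([p[0],p[1],p[2]+4],speed=40)
robot.move_linear(W(22,35,150)); print(robot.current_t())
E
```

```text
[-1.20854038e-02  4.05449730e-01  1.37103319e+00 -4.44089210e-16
  1.36510973e+00  1.50291092e+00]
175 True [616.6 103.3  46.3] [-0.77  0.36  5.14] [ 21.9 175. ] 7.0
105 True [620.8  33.9  46.3] [-0.43 -0.06  5.3 ] [ 22.2 105.4] 8.7833
35 True [624.7 -36.   46.3] [-0.18  0.54  5.6 ] [22.2 35.4] 10.5667
11.65
```

```bash
python3 - <<'E'
from h import *; from bench import robot
T=robot.get_image("top"); h=cv2.cvtColor(T["img"],cv2.COLOR_BGR2HSV)
m=((h[...,1]>180)&(h[...,2]>180)).astype(np.uint8); m[:,:290]=0; m[245:]=0; m[:195]=0; m[:,340:]=0
cs,_=cv2.findContours(m,0,2); c=max(cs,key=cv2.contourArea); print("orange",plane(T,cv2.boxPoints(cv2.minAreaRect(c)),25).round(0).tolist())
yaw=-0.106; D=[np.pi,0,yaw]; g=np.array([512,-27.5])-35*np.array([np.cos(yaw),np.sin(yaw)])
robot.move_gripper(0.78)
robot.move_ptp([*g,150],D)
robot.move_linear([*g,40],speed=150)
print(robot.move_linear([*g,5],speed=40,f_stop=4),robot.current_tcp_pos().round(1))
robot.move_gripper(0.0)
print("grip",robot.current_gripper_width()*93,robot.current_finger_force(),robot.current_contact_force().round(1))
robot.move_linear(W(-115,35,5),[np.pi,0,PSI],speed=30)
print(robot.current_tcp_pos().round(1),toR(robot.current_tcp_pos()).round(1),robot.current_contact_force().round(1),robot.current_t())
out=[]
for n,(x0,y0) in(("top",(205,120)),("side",(180,130))):
    i=robot.get_image(n)["img"]; cv2.imwrite(f"pics/{n}1.png",i); out.append(cv2.resize(i[y0:y0+110,x0:x0+135],None,fx=2.9,fy=2.9,interpolation=2))
cv2.imwrite("pics/crop1.png",np.hstack(out))
E
```

```text
orange [[461.0, -91.0, 25.0], [500.0, -126.0, 25.0], [431.0, -200.0, 25.0], [393.0, -165.0, 25.0]]
False [477.4 -23.8   5.1]
grip 49.6825450705214 30.000346899032593 [-0.9 -0.3  1.9]
[486.2 -42.9   5.2] [-116.5   36.2] [-5.   4.8  8.4] 16.875
```

View pics/crop1.png

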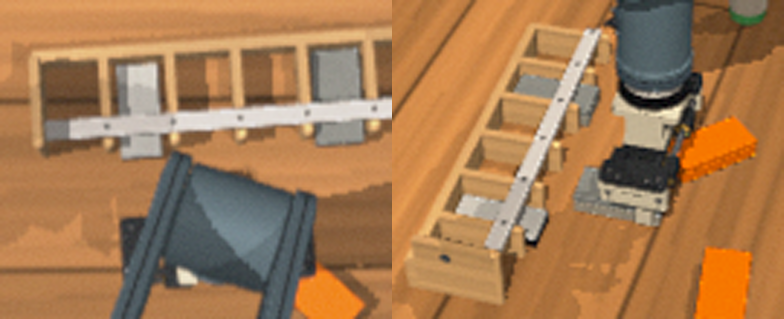

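The side crop shows the stone held at (610,190), pointing at gap 3, with the grip at 49.7 mm as expected. The top view is hidden by the arm. Next I'll insert it with a force guard.

```bash
python3 - <<'E'
from h import *; from bench import robot
D=[np.pi,0,PSI]
for x in(-70,-45,-21):
    s=robot.move_linear(W(x,35,5),D,speed=30,f_stop=14)
    p=robot.current_tcp_pos(); print(s,p.round(1),toR(p).round(1),robot.current_contact_force().round(1),robot.current_gripper_width()*93,robot.current_t())
    if s: break
out=[]
for n,(x0,y0) in(("top",(205,120)),("side",(180,130))):
    i=robot.get_image(n)["img"]; out.append(cv2.resize(i[y0:y0+110,x0:x0+135],None,fx=2.9,fy=2.9,interpolation=2))
cv2.imwrite("pics/crop2.png",np.hstack(out))
E
```

```text
False [530.6 -41.5   5.1] [-72.   35.2] [-7.6 -0.2  9. ] 49.51450242437613 18.625
False [556.  -40.2   5.2] [-46.6  35.1] [-4.9 -0.2  6.8] 49.81085155277144 19.6083
False [580.1 -38.9   5.1] [-22.5  35.1] [-5.   0.2  7.3] 49.748640555257495 20.5583
```

View pics/crop2.png

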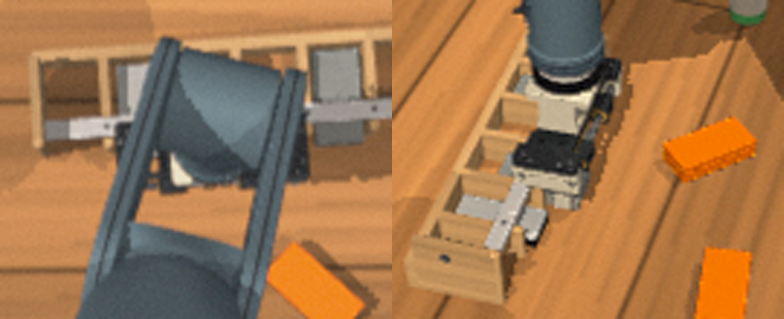

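The stone is entering gap 3 centred, and the forces are steady. Now I'll release it with a slight opening because the plate's end is close to the fingers, back off, close and push the end home.

```bash
python3 - <<'E'
from h import *; from bench import robot
D=[np.pi,0,PSI]
robot.move_gripper(0.58)
robot.move_linear(W(-65,35,5),D,speed=80)
robot.move_gripper(0.0)
s=robot.move_linear(W(-30,35,6),D,speed=30,f_stop=25); print(s,robot.current_contact_force().round(1))
s=robot.move_linear(W(-2,35,6),D,speed=20,f_stop=15)
p=robot.current_tcp_pos(); print(s,toR(p).round(1),p.round(1),robot.current_contact_force().round(1),robot.current_t())
robot.move_linear(W(-60,35,6),D,speed=80); robot.move_linear(W(-60,35,150)); robot.move_ptp([400,-350,250],D)
T,S=robot.get_image("top"),robot.get_image("side")
out=[cv2.resize(d["img"][y0:y0+110,x0:x0+135],None,fx=2.9,fy=2.9,interpolation=2) for d,(x0,y0) in((T,(205,120)),(S,(180,130)))]
cv2.imwrite("pics/crop3.png",np.hstack(out)); print(robot.current_t())
E
```

```text
False [-0.9  0.3  0.3]
True [-13.   35.2] [589.6 -38.2   5.4] [-0.6 -0.4 -0.1] 24.9083
28.1667
```

View pics/crop3.png

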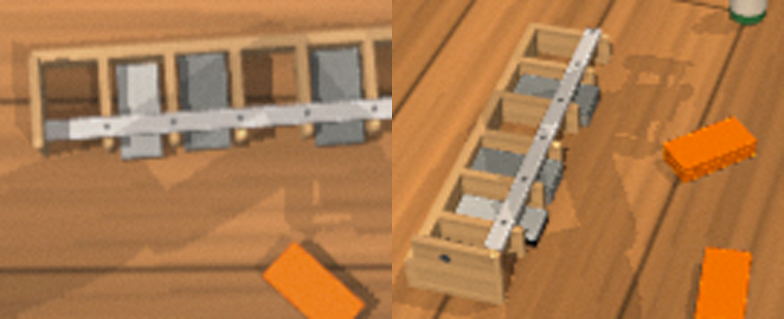

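The stone lies in gap 3, at crop (203,105), aligned with the gap. The plate and stored stone are unchanged. I'll measure its rear edge against home before handing in.

```bash
python3 - <<'E'
from h import *; from bench import robot
T=robot.get_image("top")
g=cv2.cvtColor(T["img"],cv2.COLOR_BGR2HSV)
for n,u0,u1 in(("stone",268,281),("stored",314,327)):
    P=[]
    for u in range(u0,u1):
        s=g[160:182,u,1].astype(float); k=np.where(s>60)[0]; k=k[k>3][0]
        P.append((u,160+k-1+(60-s[k-1])/(s[k]-s[k-1])-0.0))
    w=plane(T,P,25); r=np.array([toR(p) for p in w]); print(n,np.median(r[:,0]).round(1),np.polyfit(r[:,1],r[:,0],1).round(3))
h=((g[...,1]<60)&(g[...,2]>60)).astype(np.uint8)
for v in(148,150): 
    k=np.where(h[v,255:295])[0]+255; k=k[(k>=262)&(k<=286)]; print(v,k.min(),k.max(),[toR(p).round(1).tolist() for p in plane(T,[(k.min()-.5,v),(k.max()+.5,v)],25)])
E
```

```text
stone -4.9 [ 0.104 -8.547]
stored -9.8 [ 0.015 -8.312]
148 267 282 [[67.2, 60.5], [63.9, 11.3]]
150 267 282 [[61.0, 60.9], [57.6, 11.7]]
```

The rear end is at rack x ≈ -5 mm in the image, which agrees with the force stop. That puts the centre at (45, 36), inside the limits, so I'm handing in.

```bash
python3 -c "
from bench import robot
print(robot.hand_in())"
```

```text
the job is handed in; nothing more can be done
None
```

I touched the rail at gaps one, two and three in that order, pushed the oilstone home in the third gap (centre measured at about x = 45 mm, y = 36 mm in the rack frame), and handed the job in at about 28 s; no verdict was returned.

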